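# Hold a lens barrel seated in a spring V-saddle

## Task

Take the lens barrel from its white cradle and lay it in the V of the alignment stand, centred between the V's two ends with the collared end towards the sight post. Press it down so that it bears on both sloping flanks, not forced sideways against one of them, and the spring saddle's deck is flush with the fixed cheeks beside it, and finish holding it pressed there: do not let go. Leave the other things on the bench where they are.

Things in the scene. Friction and masses are not known exactly. Their poses are not given: they have to be found in the camera images.
- barrel_mid (a point): middle of the lens barrel, on its axis: a black tube 150 mm long and 36 mm in diameter, 0.15 to 0.31 kg, lying level in the cradle. Its y axis runs along the tube towards the collared end; the tube may be rolled any way about y. It can be gripped across its 36 mm diameter at the middle.
- barrel: the same lens barrel; same origin and axes as barrel_mid.
- barrel_collar (a point): centre of the barrel's collar, a ring 46 mm in diameter and 10 mm wide at one end of the tube, 70 mm from the middle.
- cradle: white plastic storage cradle, fixed, origin under its centre. Base 90 x 150 x 8 mm; two V yokes 18 mm wide at y = -50 and +50 mm carry the barrel along the cradle's y, its axis 47.5 mm above the table; between the yokes 82 mm is free down to the base. Yoke tops at 39 mm. The cradle and the stand may be on either side, left or right.
- stand: alignment stand, fixed, origin on the table under the centre of its spring saddle; x across, y along the V towards the sight post, z up. Grey base 116 mm in x, from y = -95 to +140 mm, 12 mm thick; two fixed cheeks (10 x 130 mm, at x = -50 and +50 mm) with tops 34 mm above the table.
- sight_post (a point): centre of the round black eyepiece (32 mm across) on the stand's upright post, at the stand's y = +125 mm, 67.5 mm above the table, top 84 mm.
- saddle (a joint): how far the spring saddle is pressed down, m: 0 = up, its deck 42 mm above the table (8 mm above the cheeks); 0.008 = deck flush with the cheek tops; 0.014 = bottomed. Preloaded spring: the barrel's weight alone does not move it; a hand on the barrel must push with about 1 to 3 N to start it and 8 to 10 N to bring it flush (0.9 N per mm).
- vee_seat (a point): where the barrel's middle lies when seated: on the V's axis, 33.5 mm above the saddle's deck (75.5 mm above the table, saddle up); moves with the saddle. y: along the V, to the sight post. The 90-degree V has two parts, y = -57 to -33 and 33 to 57 mm, tops 32 mm above the deck; between them is room for fingers down to the deck. A sideways force over about 5 N takes the load off one flank.
- beaker: glass beaker, 60 mm across, 80 mm tall, standing between the stand and the cradle; bystander, origin under its centre.
- dish: flat closed petri dish, 64 mm across, 16 mm high, lying between the stand and the cradle; bystander, origin under its centre.
- jar: clear jar with a lid, 90 mm across, 115 mm tall, at the far side; bystander, origin under its centre.
- wash_bottle: white bottle with a cap, 72 mm across, 190 mm tall, at the far side; bystander, origin under its centre.
- spatula: spatula lying at the far side; bystander, origin on its underside.
- weight: brass calibration weight, upright cylinder 36 mm across, 45 mm tall, near the robot; bystander, origin under its centre.
- small_beaker: small glass beaker, 44 mm across, 50 mm tall, near the robot; bystander, origin under its centre.
Mind the look-alikes: they are no part of the job. Leave any black look-alike of the cradle alone.

How it is judged:
On the way:
1. the barrel is lifted out of the cradle (distance of barrel_mid from where it was at the start of the episode above 0.04 m and contact force between barrel and cradle below 0.05 N and contact force between the fingers and barrel above 0.5 N), for 0.2 s.
At the end, for the whole second after the job is handed in: Barrel held in the V by the fingers, at rest: middle within 3 mm across and in height and 7 mm lengthways of the seat, within 0.05 rad, collar at the sight post's side; over 1.5 N on the left and on the right flank (either part); saddle 5 to 11 mm down (flush within 3 mm) (value of joint saddle between 0.005 and 0.011 m and (contact force between barrel and saddle_c0 above 1.5 N or contact force between barrel and saddle_c1 above 1.5 N) and (contact force between barrel and saddle_c2 above 1.5 N or contact force between barrel and saddle_c3 above 1.5 N) and contact force between the fingers and barrel above 1 N and x of barrel_mid in the frame of vee_seat between -0.003 and 0.003 m and y of barrel_mid in the frame of vee_seat between -0.007 and 0.007 m and z of barrel_mid in the frame of vee_seat between -0.003 and 0.003 m and angle between the y axis of barrel and the y axis of stand, either way round below 0.05 rad and distance between barrel_collar and sight_post below 0.075 m and linear speed of barrel below 0.02 m/s); the arm keeps its last pose, push and grip.
It fails at once if a bystander is moved more than 40 mm (distance of any of beaker, dish, jar, wash_bottle, spatula, weight, small_beaker from where it was at the start of the episode above 0.04 m).
It also fails if it takes over 45 s, if anything falls off the work surface, if the arm or the gripper's body presses on something with over 40 N, if the wrist force passes 120 N, or if a joint passes its speed limit or range.

## Robot

A 6-joint arm with a two-finger parallel gripper is mounted at the origin on the work surface. World frame = base frame: x ahead of the robot, y to its left, z up, the work surface at z = 0. Lengths are in m, angles in rad, forces in N, time in s.
With the tool pointing down it reaches from about 0.3 to 0.775 m from the base axis. Payload 14.6 kg.
Tool frame: the origin (TCP) lies midway between the tips of the shut fingers; the grasp point (between the pads) lies 19 mm behind it; z points along the fingers, y is the line along which they close (so a half turn about z gives the same grasp; the last joint's range is limited). The gripper opens to 94 mm and grips with 3 to 60 N. Pads are 16 mm wide; open, the fingers measure 119 mm over their backs; the gripper's body (75 mm by 177 mm) begins 78 mm behind the grasp point.
Start: joints at [1.181, 0.3, 1.521, -0, 1.321, -0.067], TCP at [0.174, 0.522, 0.205] pointing down, gripper open.
Joint ranges: [-3.03, 3.03], [-0.79, 2.21], [0.23, 2.52], [-1.04, 4.18], [0, 3.07], [-2.55, 2.55]. Speed limits (rad/s): [2.22, 2.22, 2.57, 3.14, 3.14, 3.14].

## Interface

Orientations are given as [roll, pitch, yaw] about the fixed x, y, z axes, in that order (R = Rz(yaw) Ry(pitch) Rx(roll)).
In Python, from station import telemetry, optics, ctrl gives the robot as it stands.
- The arm moves only by the tool carry_out, never from a script. Its argument "plan" is a list that holds one entry, the list of rows, each a list of 7 numbers: the shift along the tool's x, y, z in mm, then the turn, a rotation vector about the tool's x, y, z in rad, then the finger opening in mm, from 0 to 94. A call has 1 to 20 rows; each row shifts and turns the commanded pose from where the row before left it, along the tool's axes as they then stand; what a row does not reach is not made up. A row lasts 1/12 s, in which the tool goes at most 41.7 mm and 7.16 degrees, less where a joint would pass 70% of its speed; a pose out of reach is approached as far as the arm can. A call with a gripper value outside its range is refused whole. The fingers move at their own pace and stop on an object; "squeeze" is the grip in N (left out, the last holds). Time passes only in rows, so rows that do not move let the fingers close. It gives the time, the measured TCP pose, the force, the opening and the grip force at its end, in the units of the state.
- telemetry.get_obs(): the state, without advancing time (a new reading comes with each control period).
- optics.camera(name): name is "scene" or "top"; returns a dict with "pixels" (400x640x3 uint8, red, green, blue), "intrinsics" (3x3 intrinsics, pixels), "origin" and "rotation" of the camera in the world. Camera axes: x right, y down, z forward; pixel columns grow to the right and rows downward; lengths in m; the calibration is good to about 2 mm. A picture is of the moment at which its call begins. There is no depth.
- ctrl.hand_in(): hands the job in; it is judged then, once.
The state is a dict: "time_s": time; "qpos": joint angles; "joint_vel": joint speeds; "tau": joint torques, N m; "ee_pos": TCP position; "eef_rot": TCP orientation; "force": force on the tool from outside, world axes, zero at the start; "moment": the same for the moment, N m; "grip_width": finger opening in m; "grip_force": force on a finger pad.
Only numpy, scipy, OpenCV 4.12 (cv2) and the standard library are available. Lean on these libraries where they do the work, as an engineer would, in place of code of your own. Each camera call takes 0.05 s, during which the arm holds its last target. There are 200 camera calls.

## Working session

There is one attempt and no reset: what is moved stays moved. The work goes in short steps, Python scripts to look and compute and a tool call to move; the robot and the scene stay as the last step left them, time stands still between calls to the robot, and variables do not carry over. Pictures are saved under pics/ and viewed, at most 10 in all, crops included, and the job is handed in when it is done.

Besides the shell and the picture viewer there is one more tool, called as name(argument=value, ...) on one line, values as JSON. carry_out: Moves the arm, as the interface text tells. Its arguments: {"type":"object","properties":{"plan":{"type":"array","items":{"type":"array","items":{"type":"array","items":{"type":"number"}}}},"squeeze":{"type":"number"}},"required":["plan"]}

```bash
mkdir -p pics
cat > h.py <<'E'
import numpy as np, cv2
from station import telemetry, optics, ctrl
def grab(n,tag):
    c=optics.camera(n); cv2.imwrite(f'pics/{tag}.png',c['pixels'][:,:,::-1])
    np.savez(f'pics/{tag}.npz',**c); return c
def ray(c,uv,z):
    K,o,R=[np.array(c[k],float) for k in('intrinsics','origin','rotation')]
    d=R@np.linalg.solve(K,[uv[0],uv[1],1]); return o.ravel()+d*(z-o.ravel()[2])/d[2]
def proj(c,p):
    K,o,R=[np.array(c[k],float) for k in('intrinsics','origin','rotation')]
    q=K@(R.T@(np.array(p)-o.ravel())); return q[:2]/q[2]
E
python3 - <<'E'
from h import *
for n in('top','scene'):
    c=grab(n,n+'0'); print(n,c['intrinsics'],c['origin'],c['rotation'])
print(telemetry.get_obs())
E
```

```text
top [[374.24409955   0.         325.87943064]
 [  0.         374.24409955 197.31481191]
 [  0.           0.           1.        ]] [0.41893966 0.06504058 1.20238841] [-3.04128095 -0.01964265 -1.58060321]
scene [[491.67969875   0.         316.37257686]
 [  0.         491.67969875 201.62685592]
 [  0.           0.           1.        ]] [1.44280093 0.61125575 0.76465994] [-2.15180611e+00  4.53880082e-04  2.14336254e+00]
{'time_s': 0.1, 'qpos': array([ 1.18137127e+00,  3.00410929e-01,  1.52148716e+00,  8.16571073e-07,
        1.32070795e+00, -6.65823239e-02]), 'joint_vel': array([-5.02147132e-05, -2.16398573e-03, -1.78138150e-03, -9.85371143e-04,
       -6.20085822e-04, -1.16980699e-03]), 'tau': array([ 3.19878920e-03, -5.32638645e+01, -3.53284800e+01,  7.10254116e-02,
        2.33854365e-02,  4.10021457e-06]), 'ee_pos': array([0.17440285, 0.52137931, 0.20495907]), 'eef_rot': array([-3.14058156e+00, -6.82131056e-05,  2.81874968e+00]), 'force': array([-0.23449518, -0.38997401, -0.14983153]), 'moment': array([ 0.00435198, -0.04717037, -0.03389191]), 'grip_force': 0.0, 'grip_width': 0.09381191238756373}
```

View pics/top0.png

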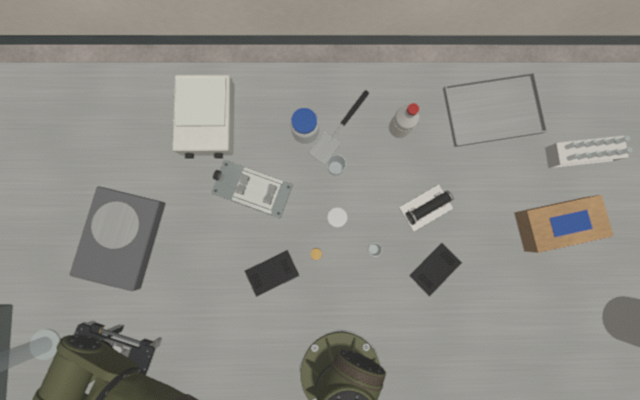

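View pics/scene0.png

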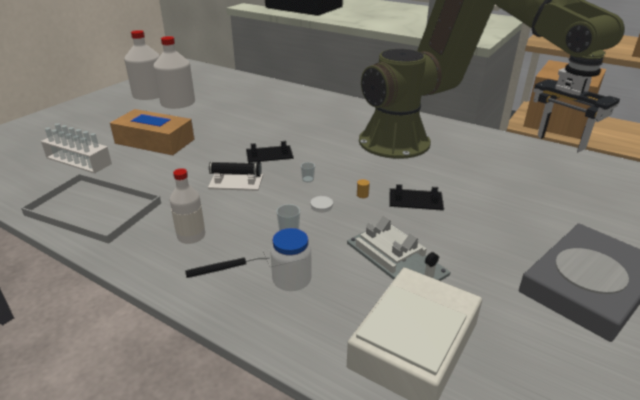

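The top view shows the white cradle with the black tube at (428,207). There are black look-alike cradles at (272,272) and (436,269). The stand is at (253,190), with its post at (217,175), and the dish (337,217) and beaker (336,165) lie between stand and cradle. The white cradle carrying the tube fits the description. I'll confirm it in one enlarged crop.

```bash
cat >> h.py <<'E'
from scipy.spatial.transform import Rotation as Ro
_r=lambda c: Ro.from_euler('xyz',np.array(c['rotation'])).as_matrix()
def ray(c,uv,z):
    K,o=[np.array(c[k],float) for k in('intrinsics','origin')]
    d=_r(c)@np.linalg.solve(K,[uv[0],uv[1],1]); return o+d*(z-o[2])/d[2]
def proj(c,p):
    K,o=[np.array(c[k],float) for k in('intrinsics','origin')]
    q=K@(_r(c).T@(np.array(p)-o)); return q[:2]/q[2]
E
python3 - <<'E'
from h import *
c=dict(np.load('pics/top0.npz')); s=dict(np.load('pics/scene0.npz'))
print('base',proj(c,[0,0,.2]),proj(s,[0,0,0]))
a=c['pixels'][:,:,::-1]; b=s['pixels'][:,:,::-1]
R=lambda im,x,y,w,h,k:cv2.resize(im[y:y+h,x:x+w],None,fx=k,fy=k,interpolation=cv2.INTER_CUBIC)
A=np.hstack([R(a,390,175,80,60,5),R(a,205,150,100,75,4)])
B=np.hstack([R(b,195,145,80,60,5),R(b,340,210,120,90,10/3)])
cv2.imwrite('pics/crop.png',np.vstack([A,B]))
hsv=cv2.cvtColor(a,cv2.COLOR_BGR2HSV); v=hsv[...,2]
def comps(m,x0,y0,x1,y1,nm):
    k=np.zeros_like(m);k[y0:y1,x0:x1]=m[y0:y1,x0:x1]
    n,l,st,ce=cv2.connectedComponentsWithStats(k)
    for i in range(1,n):
        if st[i,4]>25: 
            r=cv2.minAreaRect(np.argwhere(l==i)[:,::-1].astype(np.float32)); print(nm,st[i],ce[i],r)
comps((v<70).astype(np.uint8),390,175,470,235,'barrel')
comps((v>215).astype(np.uint8),390,175,470,235,'cradle')
comps((v<60).astype(np.uint8),205,150,300,225,'post')
print(v[150:225:6,205:300:6])
E
```

```text
base [345.22275869 399.44712025] [393.50279181 141.74107744]
barrel [413 192  38  27 362] [431.6519337  205.01933702] ((431.4461975097656, 205.03077697753906), (9.426639556884766, 38.94690704345703), 60.2551155090332)
barrel [407 212   8  12  30] [410.36666667 217.        ] ((410.7696838378906, 217.33148193359375), (11.97797679901123, 2.861994504928589), 57.9946174621582)
[[170 168 169 166 136 155 156 154 154 153 154 153 153 154 151 152]
 [150 153  61 132 154 152 155 157 156 157 155 156 155 155 154 153]
 [151 153 153 134 137 153 156 156 155 157 157 157 158 154 153 153]
 [153 153 152 135 138 139 144 175 155 155 157 157 157 155 156 155]
 [153 154  63 131 135 138 139 189 165 188 158 158 158 158 157 155]
 [153 153 100 137 138 139 144 125 190 192 192 161 193 157 158 155]
 [155 155 136 138 137 140 135 189 193 190 191 146 182 142 112 156]
 [155 147 136 139 138 167 148 191 187 190 191 142 173 144 135 156]
 [154 155 156 144 138 185 173 193 190 192 137 134 137 144 155 153]
 [152 155 157 157 158 160 144 184 168 185 192 179 142 142 155 153]
 [154 154 154 154 157 158 157 157 155 144 197 154 142 137 156 154]
 [150 154 154 153 155 156 156 156 153 153 154 150 144 153 152 151]
 [151 151 153 152 153 154 153 152 152 153 155 154 154 154 154 154]]
```

View pics/crop.png

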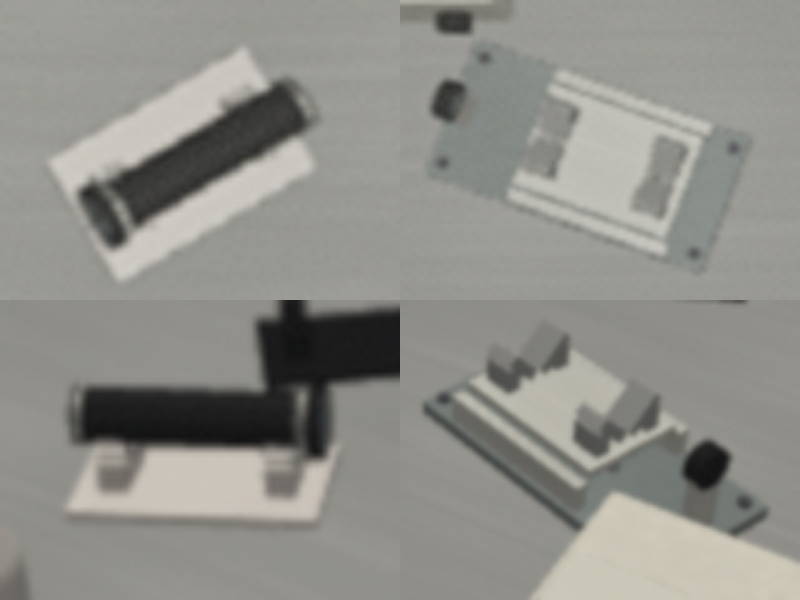

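Run:
```python
from h import *
t=dict(np.load('pics/top0.npz')); s=dict(np.load('pics/scene0.npz'))
def fit(c,off,k,pts,o=(0,0)):
    W=[];L=[]
    for (X,Y),(l) in pts:
        uv=(off[0]+(X-o[0]+.5)/k-.5, off[1]+(Y-o[1]+.5)/k-.5)
        W.append(ray(c,uv,l[2])[:2]); L.append(l[:2])
    W=np.array(W);L=np.array(L,float)
    w=W-W.mean(0);l=L-L.mean(0)
    th=np.arctan2((l[:,0]*w[:,1]-l[:,1]*w[:,0]).sum(),(l*w).sum())
    R=np.array([[np.cos(th),-np.sin(th)],[np.sin(th),np.cos(th)]])
    T=W.mean(0)-R@L.mean(0); print(T.round(4),round(th,4),'res mm',((W-T-L@R.T)*1e3).round(1).tolist()); return W
# cradle, y local toward collar (lower-left in top view; world +y,-x)
z=.008
print('cradle');fit(t,(390,175),5,[((48,162),(.045,.075,z)),((245,45),(.045,-.075,z)),((315,167),(-.045,-.075,z)),((120,282),(-.045,.075,z))])
fit(s,(195,145),5,[((65,513),(.045,-.075,z)),((318,521),(.045,.075,z)),((342,446),(-.045,.075,z))],(0,300))
print('barrel axis: collar end / plain end')
for c,off,o,P in((t,(390,175),(0,0),[(104,214),(303,102)]),(s,(195,145),(0,300),[(76,413),(318,421)])):
    for X,Y in P:
        uv=(off[0]+(X-o[0]+.5)/5-.5,off[1]+(Y-o[1]+.5)/5-.5); print(ray(c,uv,.0475).round(4))
print('stand');z=.012
fit(t,(205,150),4,[((475,38),(.058,.14,z)),((752,135),(.058,-.095,z)),((703,272),(-.058,-.095,z)),((427,178),(-.058,.14,z))],(400,0))
fit(t,(205,150),4,[((557,70),(.055,.065,.034)),((714,125),(.055,-.065,.034)),((666,255),(-.055,-.065,.034)),((508,198),(-.055,.065,.034))],(400,0))
fit(s,(340,210),10/3,[((452,391),(.055,-.065,.034)),((584,487),(.055,.065,.034)),((424,403),(.058,-.095,z)),((768,508),(-.058+.116*0,.14,z))],(400,300))
print('post')
print(ray(t,(205+50/4,150+100/4),.0675),ray(s,(340+307*.3,210+163*.3),.0675))
for n,uv in(('beaker',(336,165)),('dish',(337.5,217))): print(n,ray(t,uv,.04 if n=='beaker' else .016))
```

```text
cradle
[ 0.5041 -0.2816] 0.5134 res mm [[-0.6, -0.7], [0.6, -0.4], [-0.6, 1.6], [0.6, -0.4]]
[ 0.5068 -0.2799] 0.5042 res mm [[-0.1, 0.1], [-1.0, -0.7], [1.1, 0.6]]
barrel axis: collar end / plain end
[ 0.4704 -0.2202  0.0475]
[ 0.5392 -0.3474  0.0475]
[ 0.5397 -0.3485  0.0475]
[ 0.4694 -0.2214  0.0475]
stand
[0.5613 0.2551] -0.3383 res mm [[1.9, 0.7], [-0.3, 0.3], [-0.2, 0.7], [-1.5, -1.8]]
[0.5609 0.2552] -0.3502 res mm [[-0.9, 1.0], [-0.9, -0.3], [0.4, -0.9], [1.4, 0.2]]
[0.5627 0.2564] -0.3612 res mm [[-2.8, -3.2], [-3.6, 2.3], [3.5, 2.3], [2.9, -1.5]]
post
[0.6039357  0.37148637 0.0675    ] [0.60555856 0.37324573 0.0675    ]
beaker [0.63782089 0.00815662 0.04      ]
dish [0.47509773 0.00431401 0.016     ]
```

The collared end is at the lower left in the top view, (411,217), and faces the stand side. Both views give the barrel middle at about (0.505,-0.283) with θ=0.507. The stand is at (0.5615,0.2555) with θ=-0.347, and the eyepiece position agrees within 2 mm. Moving above the barrel now.

carry_out(plan=[[[-22, -25.5, 0, 0, 0, 0, 94], [-22, -25.5, 0, 0, 0, 0, 94], [-22, -25.5, 0, 0, 0, 0, 94], [-22, -25.5, 0, 0, 0, 0, 94], [-22, -25.5, 0, 0, 0, 0, 94], [-22, -25.5, 0, 0, 0, 0, 94], [-22, -25.5, 0, 0, 0, 0, 94], [-22, -25.5, 0, 0, 0, 0, 94], [-22, -25.5, 0, 0, 0, 0, 94], [-22, -25.5, 0, 0, 0, 0, 94], [-22, -25.5, 0, 0, 0, 0, 94], [-22, -25.5, 0, 0, 0, 0, 94], [-22, -25.5, 0, 0, 0, 0, 94], [-22, -25.5, 0, 0, 0, 0, 94], [-22, -25.5, 0, 0, 0, 0, 94], [-22, -25.5, 0, 0, 0, 0, 94], [-22, -25.5, 0, 0, 0, 0, 94], [-22, -25.5, 0, 0, 0, 0, 94], [-22, -25.5, 0, 0, 0, 0, 94], [-22, -25.5, 0, 0, 0, 0, 94]]])

```text
time_s: 1.77
ee_pos: [0.4301, -0.1034, 0.2053]
eef_rot: [3.142, -0.0, 2.819]
force: [-0.0, 0.1, 0.8]
grip_width: 0.0941
grip_force: 0.0
```

carry_out(plan=[[[-21, -24, 0, 0, 0, 0, 94], [-21, -24, 0, 0, 0, 0, 94], [-21, -24, 0, 0, 0, 0, 94], [-21, -24, 0, 0, 0, 0, 94], [-21, -24, 0, 0, 0, 0, 94], [-21, -24, 0, 0, 0, 0, 94], [0, 0, 0, 0, 0, 0.1, 94], [0, 0, 0, 0, 0, 0.1, 94], [0, 0, 0, 0, 0, 0.1, 94], [0, 0, 0, 0, 0, 0.1, 94], [0, 0, 0, 0, 0, 0.1, 94], [0, 0, 0, 0, 0, 0.1, 94], [0, 0, 0, 0, 0, 0.1, 94], [0, 0, 0, 0, 0, 0.041, 94], [0, 0, 0, 0, 0, 0, 94], [0, 0, 0, 0, 0, 0, 94]]])

```text
time_s: 3.1
ee_pos: [0.5037, -0.2781, 0.2052]
eef_rot: [-3.141, -0.0, 2.08]
force: [-0.5, -0.7, 0.4]
grip_width: 0.0939
grip_force: 0.0
```

```bash
cat > d.py <<'E'
import sys
from h import *
o=telemetry.get_obs(); y=o['eef_rot'][2]; t=np.array(eval(sys.argv[1]))-o['ee_pos']
print('tool shift mm',(1e3*np.array([np.cos(y)*t[0]+np.sin(y)*t[1],np.sin(y)*t[0]-np.cos(y)*t[1],-t[2]])).round(1),'turn',round(-(float(sys.argv[2])-y),3),o['ee_pos'],o['eef_rot'],o['force'],o['moment'],o['grip_width'],o['grip_force'],o['time_s'])
E
python3 d.py '[.505,-.283,.0285]' 2.078
```

```text
tool shift mm [ -4.9  -1.2 176.7] turn 0.002 [ 0.50368724 -0.27811329  0.20518624] [-3.14133574e+00 -4.79109361e-04  2.07956764e+00] [-0.47558381 -0.72937572  0.42724495] [-0.02718735  0.05589948  0.03445396] 0.09386488545699312 0.0 3.1
```

carry_out(plan=[[[-5, -1, 20, 0, 0, 0, 94], [0, 0, 30, 0, 0, 0, 94], [0, 0, 30, 0, 0, 0, 94], [0, 0, 30, 0, 0, 0, 94], [0, 0, 25, 0, 0, 0, 94], [0, 0, 20, 0, 0, 0, 94], [0, 0, 15, 0, 0, 0, 94], [0, 0, 7, 0, 0, 0, 94], [0, 0, 0, 0, 0, 0, 94], [0, 0, 0, 0, 0, 0, 94]]])

```text
time_s: 3.93
ee_pos: [0.5055, -0.2832, 0.0289]
eef_rot: [3.141, 0.0, 2.079]
force: [0.7, -0.1, 0.2]
grip_width: 0.0938
grip_force: 0.0
```

```bash
python3 d.py '[.505,-.283,.0285]' 2.078; python3 -c "
from h import *
c=grab('scene','s1');d=grab('top','t1')
R=lambda im,x,y,w,h,k:cv2.resize(im[y:y+h,x:x+w,::-1],None,fx=k,fy=k,interpolation=cv2.INTER_CUBIC)
cv2.imwrite('pics/c1.png',np.hstack([R(c['pixels'],185,110,100,100,4),R(d['pixels'],380,160,100,100,4)]))"
```

```text
tool shift mm [ 0.4 -0.4  0.4] turn 0.001 [ 0.50552384 -0.28318382  0.02894467] [3.14149070e+00 2.93197135e-04 2.07861008e+00] [ 0.67229902 -0.08436698  0.21751642] [-0.05572289  0.01746149 -0.009222  ] 0.09383284924146149 0.0 3.9333
```

View pics/c1.png

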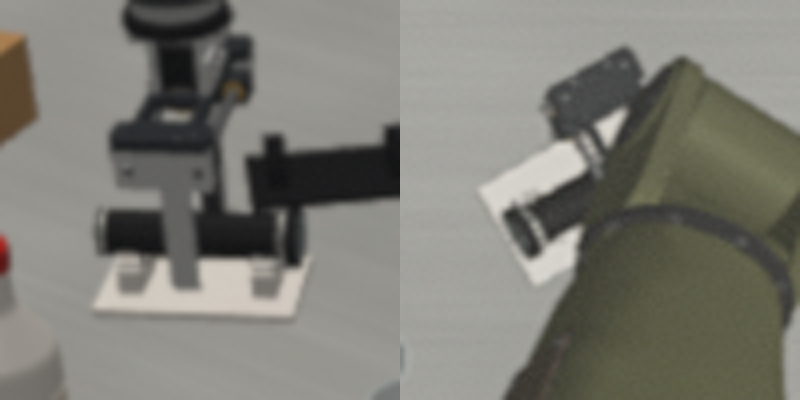

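The scene crop shows the fingers straddling the tube between the yokes (finger at crop x≈180, tube 97–305). Closing.

carry_out(plan=[[[0, 0, 0, 0, 0, 0, 50], [0, 0, 0, 0, 0, 0, 40], [0, 0, 0, 0, 0, 0, 36], [0, 0, 0, 0, 0, 0, 30], [0, 0, 0, 0, 0, 0, 25], [0, 0, 0, 0, 0, 0, 20], [0, 0, 0, 0, 0, 0, 20], [0, 0, 0, 0, 0, 0, 20], [0, 0, 0, 0, 0, 0, 20], [0, 0, 0, 0, 0, 0, 20]]], squeeze=40)

```text
time_s: 4.87
ee_pos: [0.5062, -0.2828, 0.0288]
eef_rot: [3.14, 0.001, 2.078]
force: [6.1, 2.9, 2.2]
grip_width: 0.035
grip_force: 40.0
```

```bash
python3 d.py '[.505,-.283,.0285]' 2.078
```

```text
tool shift mm [ 0.4 -1.2  0.3] turn -0.0 [ 0.50621725 -0.28277464  0.02882751] [3.13984364e+00 9.05099028e-04 2.07779166e+00] [6.06594225 2.91437189 2.17544328] [ 0.59378745 -1.15083056 -0.0216079 ] 0.03496173961309977 40.00067353248596 4.8667
```

carry_out(plan=[[[0, 0, -4, 0, 0, 0, 20], [0, 0, -10, 0, 0, 0, 20], [0, 0, -20, 0, 0, 0, 20], [0, 0, -25, 0, 0, 0, 20], [0, 0, -25, 0, 0, 0, 20], [0, 0, -25, 0, 0, 0, 20], [0, 0, -25, 0, 0, 0, 20], [0, 0, -25, 0, 0, 0, 20], [0, 0, -15, 0, 0, 0, 20], [0, 0, -5, 0, 0, 0, 20], [0, 0, 0, 0, 0, 0, 20], [0, 0, 0, 0, 0, 0, 20], [0, 0, 0, 0, 0, 0, 20]]])

```text
time_s: 5.95
ee_pos: [0.5049, -0.2828, 0.2061]
eef_rot: [-3.14, -0.002, 2.078]
force: [-0.6, -0.4, -1.7]
grip_width: 0.0352
grip_force: 40.0
```

```bash
python3 d.py '[.5615,.2555,.208]' 1.224; python3 -c "
from h import *
o=telemetry.get_obs();p=o['ee_pos']
c=grab('scene','s2');g=p+[0,0,.019];y=o['eef_rot'][2];a=np.array([np.cos(y),np.sin(y),0])
print([proj(c,g+a*k) for k in(-.075,0,.075)])
print([(proj(c,g+a*k)-[180,60])*5 for k in(-.075,0,.075)])
cv2.imwrite('pics/c2.png',cv2.resize(c['pixels'][60:160,180:300,::-1],None,fx=5,fy=5,interpolation=cv2.INTER_CUBIC))"
```

```text
tool shift mm [443.1 310.9  -1.9] turn 0.854 [ 0.50485594 -0.2827863   0.20607351] [-3.14049549e+00 -1.93358906e-03  2.07772101e+00] [-0.60080108 -0.40422523 -1.68849448] [-0.0244226   0.10509425  0.03447078] 0.03517005421866325 39.9994683265686 5.95
[array([201.80821487, 111.48968283]), array([228.51423632, 112.18177087]), array([255.3829758 , 112.87807575])]
[array([109.04107433, 257.44841415]), array([242.5711816 , 260.90885433]), array([376.914879  , 264.39037875])]
```

View pics/c2.png

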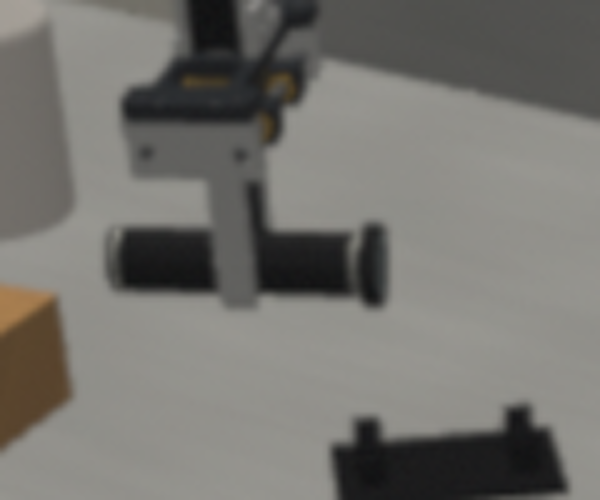

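The barrel is held level and its centre is within about 2 mm of the grasp point: ends at crop x≈112/376 against 109/377 predicted. Carrying it over.

carry_out(plan=[[[14, 10, 0, 0, 0, 0, 20], [28, 20, 0, 0, 0, 0, 20], [28, 20, 0, 0, 0, 0, 20], [28, 20, 0, 0, 0, 0, 20], [28, 20, 0, 0, 0, 0, 20], [28, 20, 0, 0, 0, 0, 20], [28, 20, 0, 0, 0, 0, 20], [28, 20, 0, 0, 0, 0, 20], [28, 20, 0, 0, 0, 0, 20], [28, 20, 0, 0, 0, 0, 20], [28, 20, 0, 0, 0, 0, 20], [28, 20, 0, 0, 0, 0, 20], [28, 20, 0, 0, 0, 0, 20], [28, 20, 0, 0, 0, 0, 20], [28, 20, 0, 0, 0, 0, 20], [28, 16, 0, 0, 0, 0, 20], [9, 5, 0, 0, 0, 0, 20], [0, 0, 0, 0, 0, 0.05, 20], [0, 0, 0, 0, 0, 0.1, 20], [0, 0, 0, 0, 0, 0.1, 20]]])

```text
time_s: 7.67
ee_pos: [0.5618, 0.2551, 0.2063]
eef_rot: [-3.14, 0.0, 1.824]
force: [0.7, 0.5, -2.1]
grip_width: 0.035
grip_force: 40.0
```

carry_out(plan=[[[0, 0, 0, 0, 0, 0.1, 20], [0, 0, 0, 0, 0, 0.1, 20], [0, 0, 0, 0, 0, 0.1, 20], [0, 0, 0, 0, 0, 0.1, 20], [0, 0, 0, 0, 0, 0.1, 20], [0, 0, 0, 0, 0, 0.1, 20], [0, 0, 0, 0, 0, 0, 20], [0, 0, 0, 0, 0, 0, 20], [0, 0, 0, 0, 0, 0, 20], [0, 0, 0, 0, 0, 0, 20]]])

```text
time_s: 8.5
ee_pos: [0.5621, 0.2551, 0.2072]
eef_rot: [-3.141, 0.0, 1.23]
force: [0.5, 0.6, -1.6]
grip_width: 0.035
grip_force: 40.0
```

```bash
python3 d.py '[.5615,.2555,.0765]' 1.224
```

```text
tool shift mm [  0.2  -0.7 130.7] turn 0.006 [0.56206878 0.25508017 0.20719412] [-3.14130943e+00  3.08411045e-04  1.23010590e+00] [ 0.53925257  0.62568052 -1.61740587] [-0.06965359  0.06694899 -0.03540914] 0.03502764941509775 39.9995756149292 8.5
```

carry_out(plan=[[[0, -0.7, 20, 0, 0, 0.006, 20], [0, 0, 25, 0, 0, 0, 20], [0, 0, 25, 0, 0, 0, 20], [0, 0, 25, 0, 0, 0, 20], [0, 0, 20, 0, 0, 0, 20], [0, 0, 10, 0, 0, 0, 20], [0, 0, 5, 0, 0, 0, 20], [0, 0, 0, 0, 0, 0, 20], [0, 0, 0, 0, 0, 0, 20], [0, 0, 0, 0, 0, 0, 20]]])

```text
time_s: 9.33
ee_pos: [0.5621, 0.2557, 0.0789]
eef_rot: [3.14, -0.001, 1.222]
force: [-0.4, -1.1, -2.0]
grip_width: 0.0356
grip_force: 40.0
```

```bash
python3 d.py '[.5615,.2555,.0565]' 1.224; python3 -c "
from h import *
c=grab('scene','s3');d=grab('top','t3')
R=lambda im,x,y,w,h,k:cv2.resize(im[y:y+h,x:x+w,::-1],None,fx=k,fy=k,interpolation=cv2.INTER_CUBIC)
cv2.imwrite('pics/c3.png',np.hstack([R(c['pixels'],345,185,110,120,4),R(d['pixels'],200,130,85,120,4)]))"
```

```text
tool shift mm [-0.4 -0.5 22.4] turn -0.002 [0.56207297 0.25574719 0.07888675] [ 3.13996310e+00 -1.41018885e-03  1.22209805e+00] [-0.36210526 -1.05932124 -2.02337719] [-0.08865618  0.05910124 -0.03142737] 0.035618066987109676 39.99945402145386 9.3333
```

View pics/c3.png

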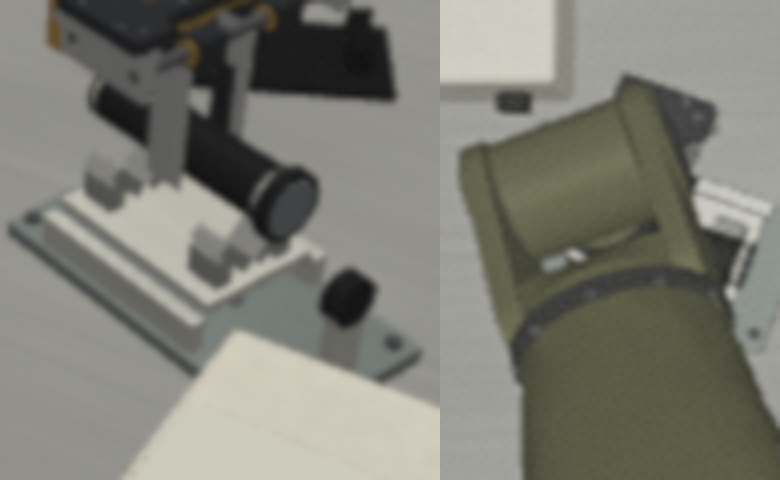

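The collar faces the post, and the tube sits over the V gap in line with it (collar face at crop (290,205)). Descending to contact.

carry_out(plan=[[[0, 0, 6, 0, 0, 0, 20], [0, 0, 6, 0, 0, 0, 20], [0, 0, 4, 0, 0, 0, 20], [0, 0, 3, 0, 0, 0, 20], [0, 0, 1, 0, 0, 0, 20], [0, 0, 0, 0, 0, 0, 20], [0, 0, 0, 0, 0, 0, 20]]])

```text
time_s: 10.02
ee_pos: [0.5618, 0.2554, 0.0579]
eef_rot: [3.141, -0.0, 1.222]
force: [0.9, -2.5, 4.1]
grip_width: 0.0349
grip_force: 40.0
```

```bash
cat > f.py <<'E'
from h import *
o=telemetry.get_obs(); y=o['eef_rot'][2]; f=o['force'];m=o['moment']
g=lambda f:np.round([np.cos(y)*f[0]+np.sin(y)*f[1],np.sin(y)*f[0]-np.cos(y)*f[1],-f[2]],2)
print('tool force',g(f),'moment',g(m),'pos',o['ee_pos'].round(4),'rot',o['eef_rot'].round(4),o['grip_width'],o['time_s'])
E
python3 f.py
```

```text
tool force [-2.04  1.69 -4.1 ] moment [-0.22 -0.43  0.04] pos [0.5618 0.2554 0.0579] rot [ 3.1408e+00 -3.0000e-04  1.2217e+00] 0.03490198541373674 10.0167
```

carry_out(plan=[[[0, 0, 1, 0, 0, 0, 20], [0, 0, 1, 0, 0, 0, 20], [0, 0, 1, 0, 0, 0, 20], [0, 0, 0, 0, 0, 0, 20], [0, 0, 0, 0, 0, 0, 20]]])

```text
time_s: 10.43
ee_pos: [0.5619, 0.2554, 0.0549]
eef_rot: [3.141, -0.001, 1.222]
force: [2.9, -3.4, 5.9]
grip_width: 0.0354
grip_force: 40.0
```

```bash
python3 f.py
```

```text
tool force [-2.19  3.85 -5.91] moment [-0.37 -0.46 -0.  ] pos [0.5619 0.2554 0.0549] rot [ 3.1406e+00 -5.0000e-04  1.2217e+00] 0.03543035012842003 10.4333
```

carry_out(plan=[[[0, 0.5, 1, 0, 0, 0, 20], [0, 0, 1, 0, 0, 0, 20], [0, 0, 1, 0, 0, 0, 20], [0, 0, 0, 0, 0, 0, 20], [0, 0, 0, 0, 0, 0, 20]]])

```text
time_s: 10.85
ee_pos: [0.5624, 0.2554, 0.0522]
eef_rot: [3.14, -0.001, 1.222]
force: [1.8, -3.0, 7.7]
grip_width: 0.0351
grip_force: 40.0
```

```bash
python3 f.py
```

```text
tool force [-2.24  2.7  -7.74] moment [-0.25 -0.36 -0.04] pos [0.5624 0.2554 0.0522] rot [ 3.1404e+00 -1.0000e-03  1.2218e+00] 0.03508378970600582 10.85
```

carry_out(plan=[[[0, 0.4, 0.8, 0, 0, 0, 20], [0, 0, 0.7, 0, 0, 0, 20], [0, 0, 0, 0, 0, 0, 20], [0, 0, 0, 0, 0, 0, 20], [0, 0, 0, 0, 0, 0, 20]]])

```text
time_s: 11.27
ee_pos: [0.563, 0.2554, 0.0509]
eef_rot: [3.14, -0.001, 1.222]
force: [2.0, -2.1, 8.4]
grip_width: 0.0352
grip_force: 40.0
```

```bash
python3 f.py; python3 -c "
from h import *
c=grab('scene','s4')
cv2.imwrite('pics/c4.png',cv2.resize(c['pixels'][200:300,345:455,::-1],None,fx=6,fy=6,interpolation=cv2.INTER_CUBIC))"; python3 f.py
```

```text
tool force [-1.28  2.58 -8.41] moment [-0.29 -0.29 -0.03] pos [0.563  0.2554 0.0509] rot [ 3.1400e+00 -1.4000e-03  1.2217e+00] 0.03517767554635778 11.2667
tool force [-1.41  2.28 -9.09] moment [-0.32 -0.32  0.  ] pos [0.563  0.2554 0.0508] rot [ 3.1400e+00 -1.3000e-03  1.2218e+00] 0.03472940381107286 11.3167
```

View pics/c4.png

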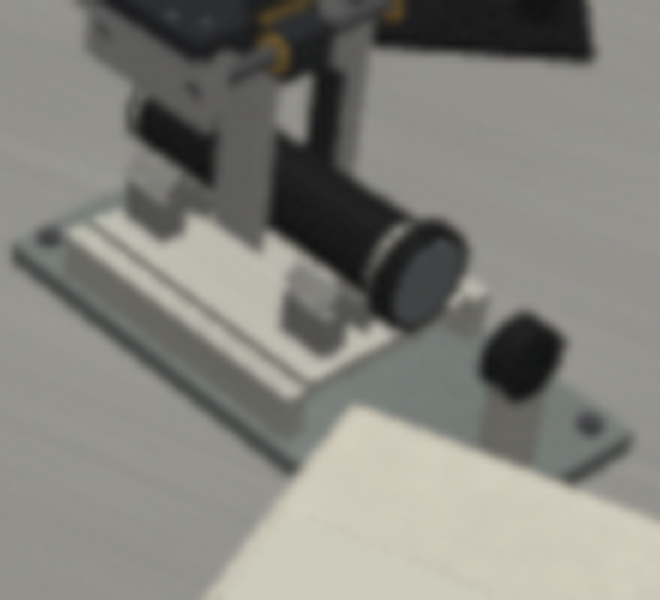

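```bash
python3 - <<'E'
from h import *
c=dict(np.load('pics/s4.npz'));th=-.347
S=np.array([.5618,.2556,0]);y=np.array([-np.sin(th),np.cos(th),0]);x=np.array([np.cos(th),np.sin(th),0])
cr=lambda p:((proj(c,p)-[345,200]+.5)*6-.5).round(1)
for n,p in dict(collarface=S+y*.075+[0,0,.0675],tailface=S-y*.075+[0,0,.0675],post=S+y*.125+[0,0,.0675],postfarface=S+y*.131+[0,0,.0675],deckcorner_cheek=S+y*.065+x*.045+[0,0,.034],cheek=S+y*.065+x*.055+[0,0,.034],baseR=S+y*.14-x*.058+[0,0,.012],baseL=S-y*.095+x*.058+[0,0,.012]).items(): print(n,cr(p),'per 10mm y',(cr(p+y*.01)-cr(p)), 'per 10mm z',cr(p+[0,0,.01])-cr(p))
E
python3 f.py
```

```text
collarface [425.  285.9] per 10mm y [19.7 13.3] per 10mm z [  2.9 -20.9]
tailface [154.9 104.2] per 10mm y [16.6 11.2] per 10mm z [  1.5 -20. ]
post [526.1 354. ] per 10mm y [21.  14.1] per 10mm z [  3.6 -21.3]
postfarface [538.7 362.4] per 10mm y [21.1 14.2] per 10mm z [  3.6 -21.2]
deckcorner_cheek [313.1 387.6] per 10mm y [19.1 13.8] per 10mm z [  2.4 -20.4]
cheek [294.2 398.1] per 10mm y [19. 14.] per 10mm z [  2.3 -20.4]
baseR [639.7 426.7] per 10mm y [20.8 13.9] per 10mm z [  4.  -19.9]
baseL [ 11.1 240.1] per 10mm y [15.6 11.8] per 10mm z [  0.8 -19.2]
tool force [-1.41  2.28 -9.09] moment [-0.32 -0.32  0.  ] pos [0.563  0.2554 0.0508] rot [ 3.1400e+00 -1.3000e-03  1.2218e+00] 0.03472940381107286 11.3167
```

Run:
```python
from h import *
a,b=[cv2.cvtColor(np.load(f'pics/{n}.npz')['pixels'],cv2.COLOR_RGB2GRAY) for n in('s3','s4')]
k=8;up=lambda i:cv2.resize(i,None,fx=k,fy=k,interpolation=cv2.INTER_CUBIC)
A,B=up(a),up(b)
# side faces of the V blocks (s3 pixel boxes), and the fixed cheek/base as control
for n,(x,y,w,h) in dict(blockR=(390,240,14,17),blockR_face=(391,245,11,11),blockL=(365,226,13,14),base=(347,236,14,14),cheek=(385,262,16,14)).items():
    t=A[y*k:(y+h)*k,x*k:(x+w)*k]; s=B[(y-5)*k:(y+h+6)*k,(x-4)*k:(x+w+4)*k]
    r=cv2.matchTemplate(s,t,cv2.TM_CCOEFF_NORMED);_,m,_,p=cv2.minMaxLoc(r)
    print(n,(p[0]/k-4,p[1]/k-5),round(m,3),'mm',round((p[1]/k-5)/.342,1))
```

```text
blockR (-0.875, 3.25) 0.613 mm 9.5
blockR_face (-0.25, 2.375) 0.993 mm 6.9
blockL (-0.375, 2.375) 0.959 mm 6.9
base (0.0, 0.0) 0.996 mm 0.0
cheek (0.125, 0.25) 0.954 mm 0.7
```

Tracking the V blocks between images gives the saddle about 6.9 mm down, with the fixed base showing 0. One small final trim, then settle.

carry_out(plan=[[[0, 0.5, 0.8, 0, 0, 0, 20], [0, 0, 0, 0, 0, 0, 20], [0, 0, 0, 0, 0, 0, 20], [0, 0, 0, 0, 0, 0, 20], [0, 0, 0, 0, 0, 0, 20], [0, 0, 0, 0, 0, 0, 20]]])

```text
time_s: 11.82
ee_pos: [0.5635, 0.2553, 0.0501]
eef_rot: [3.14, -0.002, 1.222]
force: [2.7, -2.1, 8.0]
grip_width: 0.0352
grip_force: 40.0
```

```bash
python3 f.py
```

```text
tool force [-1.07  3.31 -7.97] moment [-0.32 -0.19  0.05] pos [0.5635 0.2553 0.0501] rot [ 3.1398e+00 -1.6000e-03  1.2217e+00] 0.03515177498588965 11.8167
```

The lateral force hasn't fallen with the +y trims, so the barrel may be riding on one flank. Probing further in +y.

carry_out(plan=[[[0, 0.5, 0, 0, 0, 0, 20], [0, 0.5, 0, 0, 0, 0, 20], [0, 0, 0, 0, 0, 0, 20], [0, 0, 0, 0, 0, 0, 20], [0, 0, 0, 0, 0, 0, 20]]])

```text
time_s: 12.23
ee_pos: [0.5642, 0.2551, 0.05]
eef_rot: [3.141, -0.002, 1.222]
force: [0.2, 0.4, 8.9]
grip_width: 0.0351
grip_force: 40.0
```

```bash
python3 f.py
```

```text
tool force [ 0.48  0.06 -8.89] moment [-0.   -0.09  0.13] pos [0.5642 0.2551 0.05  ] rot [ 3.1405e+00 -1.5000e-03  1.2217e+00] 0.03514053830206613 12.2333
```

carry_out(plan=[[[0, 0.5, 0, 0, 0, 0, 20], [0, 0.5, 0, 0, 0, 0, 20], [0, 0, 0, 0, 0, 0, 20], [0, 0, 0, 0, 0, 0, 20], [0, 0, 0, 0, 0, 0, 20]]])

```text
time_s: 12.65
ee_pos: [0.5644, 0.2551, 0.0497]
eef_rot: [-3.141, -0.001, 1.222]
force: [-3.6, 1.6, 8.7]
grip_width: 0.0347
grip_force: 40.0
```

```bash
python3 f.py
```

```text
tool force [ 0.27 -3.91 -8.68] moment [0.75 0.   0.28] pos [0.5644 0.2551 0.0497] rot [-3.1412e+00 -1.2000e-03  1.2216e+00] 0.03474218443361793 12.65
```

The other flank is now found, so the centre is about 1 mm back.

carry_out(plan=[[[0, -0.4, 0, 0, 0, 0, 20], [0, -0.4, 0, 0, 0, 0, 20], [0, 0, 0, 0, 0, 0, 20], [0, 0, 0, 0, 0, 0, 20], [0, 0, 0, 0, 0, 0, 20], [0, 0, 0, 0, 0, 0, 20]]])

```text
time_s: 13.15
ee_pos: [0.5644, 0.2551, 0.05]
eef_rot: [3.14, -0.002, 1.222]
force: [1.2, -0.4, 7.5]
grip_width: 0.0351
grip_force: 40.0
```

```bash
python3 f.py
python3 - <<'E'
from h import *
grab('scene','s5')
a,b=[cv2.cvtColor(np.load(f'pics/{n}.npz')['pixels'],cv2.COLOR_RGB2GRAY) for n in('s3','s5')]
k=8;up=lambda i:cv2.resize(i,None,fx=k,fy=k,interpolation=cv2.INTER_CUBIC)
A,B=up(a),up(b)
for n,(x,y,w,h) in dict(blockR_face=(391,245,11,11),blockL=(365,226,13,14),base=(347,236,14,14)).items():
    t=A[y*k:(y+h)*k,x*k:(x+w)*k]; s=B[(y-5)*k:(y+h+6)*k,(x-4)*k:(x+w+4)*k]
    r=cv2.matchTemplate(s,t,cv2.TM_CCOEFF_NORMED);_,m,_,p=cv2.minMaxLoc(r)
    print(n,(p[0]/k-4,p[1]/k-5),round(m,3),'mm',round((p[1]/k-5)/.342,1))
E
python3 f.py
```

```text
tool force [ 0.01  1.29 -7.54] moment [-0.02 -0.    0.19] pos [0.5644 0.2551 0.05  ] rot [ 3.1405e+00 -1.7000e-03  1.2216e+00] 0.035142893258865694 13.15
blockR_face (-0.25, 2.25) 0.987 mm 6.6
blockL (-0.375, 2.25) 0.928 mm 6.6
base (0.0, 0.0) 0.997 mm 0.0
tool force [ 0.65  0.17 -8.75] moment [0.02 0.02 0.25] pos [0.5644 0.2551 0.05  ] rot [ 3.1405e+00 -1.7000e-03  1.2215e+00] 0.03491864023077832 13.2
```

carry_out(plan=[[[0, 0.1, 0.9, 0, 0, 0, 20], [0, 0, 0, 0, 0, 0, 20], [0, 0, 0, 0, 0, 0, 20], [0, 0, 0, 0, 0, 0, 20], [0, 0, 0, 0, 0, 0, 20], [0, 0, 0, 0, 0, 0, 20]]])

```text
time_s: 13.7
ee_pos: [0.5644, 0.2551, 0.0491]
eef_rot: [3.141, -0.002, 1.222]
force: [-0.1, -0.1, 9.5]
grip_width: 0.0351
grip_force: 40.0
```

```bash
python3 f.py; python3 -c "
from h import *
for i in range(4): grab('scene','s6')
"; python3 f.py
```

```text
tool force [-0.18 -0.09 -9.53] moment [0.12 0.02 0.28] pos [0.5644 0.2551 0.0491] rot [ 3.1407e+00 -1.7000e-03  1.2215e+00] 0.03510768613196618 13.7
tool force [ 0.88  0.36 -8.45] moment [0.19 0.03 0.24] pos [0.5644 0.2552 0.0491] rot [ 3.1407e+00 -1.7000e-03  1.2215e+00] 0.03527438037888965 13.9
```

Seated: about 9 N down, near-zero lateral force, saddle about 7.5 mm down. Handing in.

```bash
python3 -c "
from h import *
print(ctrl.hand_in())"
```

```text
the job is handed in; nothing more can be done
None
```

The job is handed in with the barrel held pressed in the V, collar towards the sight post: about 9 N down, almost no sideways force, and the saddle an estimated 7.5 mm down. No verdict came back.

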